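Lever the box open and present the spice ball on its dish

TASK

Pick up the palette knife and use its blade, put in at the notch, to lever the hinged cover of the steel box right up until it stands open (do not touch the cover with the hand), then lay the knife back down on the worktop. Take the dish inside by its black handle, lift it level straight above the box and turn it a quarter turn anticlockwise as seen from above, so that its pouring lip points at the hinge side of the box, without touching the loose spice ball or letting it leave the middle. Finish while still holding the dish there, level and still, over the open box and well clear of it (5 cm or more); leave the other things where they stand.

Things in the scene. Friction and masses are not known exactly. Their poses are not given: they have to be found in the camera images.
- box: Shallow plain steel box fixed to the worktop, shut by a flat cover. Origin under its centre at the worktop. Outer size 184 (x) x 210 (y) x 56 (z) mm, walls and floor 4 mm. Its -x wall is the front, facing the robot's right; the hinge is on its +x wall (its x axis points to the robot's left, up to 0.22 rad askew).
- notch (a point): Middle of the notch in the top of the box's front wall, at the outer face, at mid height of the opening: [-92, 0, 49] mm in the box's axes. The opening is 70 mm wide along the box's y and 14 mm high (z 42 to 56 mm), bounded above by the cover's underside. A blade goes in here along the box's +x.
- cover_hinge (a point): Middle of the cover's hinge line, which runs along the box's y: [92, 0, 58] mm in the box's axes. Does not move when the cover opens.
- cover (a joint): Angle of the cover in rad: 0 shut, growing as its front edge rises, stop at 1.75. A flat steel sheet with no handle, 184 mm from hinge to front edge, 210 mm wide, 4 mm thick; shut, its underside is 56 mm above the worktop. Its hinge is stiff: it stays where it is left and takes 1 to 2 N at the front edge to move.
- knife: Palette knife on the worktop, 242 mm long, 90 g. +x points along the blade to the tip, z up; origin at its underside. Black handle from x = -100 to +10 mm, 16 mm wide (y), 20 mm high (z 0 to 20). Steel blade from x = +20 to +142 mm, 24 mm wide, 3 mm thick, mid-plane at z = 10 mm. It rests stably on the flat of its handle, blade clear of the worktop.
- knife_grip (a point): Point in the middle of the knife's handle, [-25, 0, 10] mm in the knife's axes, 167 mm behind the tip.
- knife_tip (a point): Tip of the knife's blade, [142, 0, 10] mm in the knife's axes, at mid thickness.
- dish: Round shallow steel dish standing on the box's floor, 4 mm up, 130 g. Origin at the centre of its underside, z up. Rim 104 mm across, 24 mm high; inside a shallow cone sloping 16 degrees to the middle. A black handle stands out along its -x, a pouring lip along +x. At the start the handle points to the box's +y (towards the robot), the lip to the box's -y, within 0.1 rad.
- dish_grip (a point): Middle of the dish's black handle: [-83, 0, 30] mm in the dish's axes. The handle is a bar 46 mm long (along the dish's x), 12 mm thick (y) and 22 mm high (z 19 to 41 mm above the dish's underside); it is free on both long sides.
- dish_well (a point): Lowest point of the dish's hollow, on its axis, 6 mm above the underside of the dish.
- dish_lip (a point): Tip of the dish's pouring lip, [68, 0, 23] mm in the dish's axes.
- ball: Loose steel spice infuser ball, 34 mm across, about 40 g, lying in the middle of the dish. Origin at its centre. It rolls freely.
- kitchen_timer: White kitchen timer, 62 x 62 x 20 mm, lying on the worktop. Bystander. Origin at its underside.
- sauce_cup: Small steel cup, 72 mm across, 63 mm high. Bystander. Origin at its underside.
- tape: Roll of tape, 92 mm across, 48 mm high. Bystander. Origin at its underside.

How it is judged:
By the outcome, as a careful person would: the job done as asked, in the order asked, and still so for the second after the job is handed in, while the arm keeps its last pose, push and grip.
It also fails if it takes over 72 s, if anything falls off the work surface, if the arm or the gripper's body presses on something with over 40 N, if the wrist force passes 120 N, or if a joint passes its speed limit or range.

ROBOT

A 6-joint arm with a two-finger parallel gripper is mounted at the origin on a cart in front of the work surface, level with it; the furniture and walls round the work are solid. World frame = base frame: x ahead of the robot, y to its left, z up, the work surface at z = 0. Lengths are in mm, angles in degrees, forces in N, time in s.
With the tool pointing down it reaches from about 400 to 825 mm from the base axis. Payload 7 kg.
Tool frame: the origin (TCP) lies midway between the tips of the shut fingers; the grasp point (between the pads) lies 19 mm behind it; z points along the fingers, y is the line along which they close (so a half turn about z gives the same grasp; the last joint's range is limited). The gripper opens to 85 mm and grips with 20 to 120 N. Pads are 22 mm wide; open, the fingers measure 114 mm over their backs; the gripper's body (76 mm by 85 mm) begins 54 mm behind the grasp point. The pads swing forward as they close: fully open they stand 13 mm farther back than shut.
Start: joints at [-56.087, 20.546, 0.682, 0, -70.136, -16.507], TCP at [201.898, -644.075, 231.302] pointing down, gripper open.
Joint ranges: [-176.03, 176.03], [-82.01, 121.73], [-58.28, 71.71], [-173.87, 95.51], [-174.79, -0.11], [-173.66, 173.66]. Speed limits (degrees/s): [136.94, 136.94, 172.46, 180, 180, 180].

INTERFACE

Orientations are given as a 3x3 rotation matrix whose columns are the frame's x, y, z axes.
In Python, from workcell import ctrl gives the robot as it stands.
- The arm moves only by the tool play_rows, never from a script. Its argument "series" is a list of rows, each an object of numbers: "dx", "dy", "dz": the shift along the world's x, y, z in mm; "spin": the turn about the world's z in degrees; "grip": the finger opening in mm, from 0 to 85.4. In form: [{"dx": .., "dy": .., "dz": .., "spin": .., "grip": ..}, ...]. A call has 1 to 8 rows; each row shifts and turns the commanded pose from where the row before left it; what a row does not reach is not made up. A row lasts 1/12 s, in which the tool goes at most 41.7 mm and 7.16 degrees, less where a joint would pass 70% of its speed; a pose out of reach is approached as far as the arm can. A call with a gripper value outside its range is refused whole. The fingers move at their own pace and stop on an object; "newtons" is the grip in N (left out, the last holds). Time passes only in rows, so rows that do not move let the fingers close. It gives the time, the measured TCP pose, the force, the opening and the grip force at its end, in the units of the state.
- ctrl.get_obs(): the state, without advancing time (a new reading comes with each control period).
- ctrl.grab_frame(name): name is "side" or "top" or "wrist"; returns the picture (420x560x3 uint8, red, green, blue); there is no depth.
- ctrl.camera_params(name): a dict with "fx", "fy", "cx", "cy" (pixels), "R" (3x3) and "t" (3): a world point X has camera coordinates R X + t. Camera axes: x right, y down, z forward; pixel columns grow to the right and rows downward; lengths in mm; the calibration is good to about 2 mm. A picture is of the moment at which its call begins: read the wrist's pose just before it. camera_params takes no time and is no camera call; for the wrist camera it gives the pose at the moment of the call.
- ctrl.job_done(): hands the job in; it is judged then, once.
The state is a dict: "t": time; "q": joint angles; "qd": joint speeds; "effort": joint torques, N m; "position": TCP position; "tcp_rot": TCP orientation; "contact_force": force on the tool from outside, world axes, zero at the start; "moment": the same for the moment, N m; "opening": finger opening in mm; "finger_force": force on a finger pad.
Only numpy, scipy, OpenCV 4.12 (cv2) and the standard library are available. Lean on these libraries where they do the work, as an engineer would, in place of code of your own. Each camera call takes 0.05 s, during which the arm holds its last target. There are 200 camera calls.

## Working session

There is one attempt and no reset: what is moved stays moved. The work goes in short steps, Python scripts to look and compute and a tool call to move; the robot and the scene stay as the last step left them, time stands still between calls to the robot, and variables do not carry over. Pictures are saved under pics/ and viewed, at most 10 in all, crops included, and the job is handed in when it is done.

Besides the shell and the picture viewer there is one more tool, called after "Emit:" as a command line: name --argument value ..., lists and objects as JSON in quotes. play_rows: Moves the arm, as the interface text tells. Its arguments: {"type":"object","properties":{"series":{"type":"array","items":{"type":"object","properties":{"dx":{"type":"number"},"dy":{"type":"number"},"dz":{"type":"number"},"spin":{"type":"number"},"grip":{"type":"number"}}}},"newtons":{"type":"number"}},"required":["series"]}

```bash
mkdir -p pics; ls; python3 - <<'E'
from workcell import ctrl
import cv2,numpy as np
o=ctrl.get_obs();print(o['t'],o['position'],o['opening'])
for n in('top','side'):
    im=ctrl.grab_frame(n);cv2.imwrite(f'pics/{n}0.png',im[:,:,::-1])
    p=ctrl.camera_params(n);R=np.array(p['R']);print(n,p['fx'],p['cx'],p['cy'],(-R.T@np.array(p['t'])).round(),R.round(2).tolist())
E
```

```text
pics
0.0 [ 201.74870045 -643.66197361  230.39127891] 85.21975990352395
top 398.5713146550808 284.3677784477505 213.4110119881363 [ 387. -108. 1248.] [[0.03, -1.0, 0.02], [-0.99, -0.03, -0.16], [0.16, -0.02, -0.99]]
side 491.90045414301227 271.5933106939296 210.79330925870136 [   37. -1253.   570.] [[0.9, -0.44, 0.01], [-0.15, -0.34, -0.93], [0.41, 0.83, -0.37]]
```

View pics/top0.png

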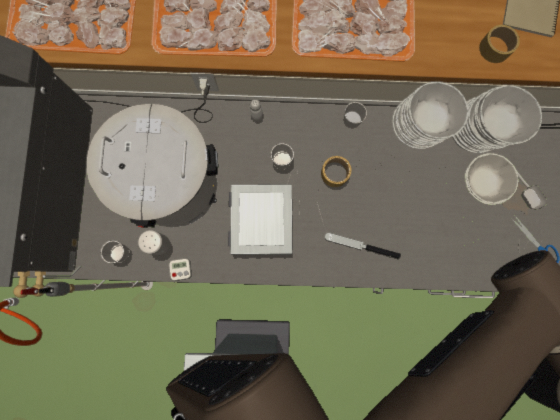

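View pics/side0.png

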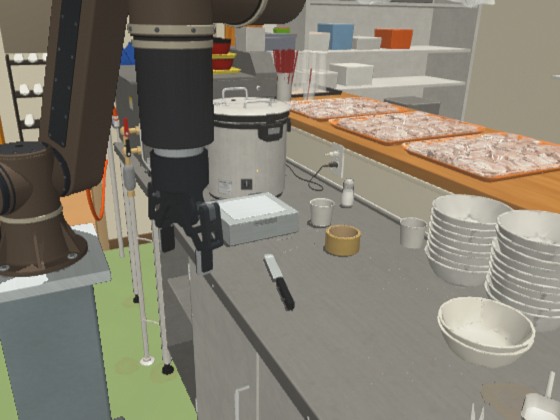

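The top view shows the box at about (262,219) with its hinge side to image left. The knife runs from tip (326,236) to handle end (400,257). The tape is at (337,170), the cup at (283,156) and the timer at (180,269). I'll turn these into rough positions first.

```bash
cat > h.py <<'E'
from workcell import ctrl
import cv2,numpy as np
def cast(n,uv,z,p=None):
    p=p or ctrl.camera_params(n);R=np.array(p['R']);C=-R.T@np.array(p['t'])
    uv=np.atleast_2d(np.float64(uv));d=np.c_[(uv[:,0]-p['cx'])/p['fx'],(uv[:,1]-p['cy'])/p['fy'],np.ones(len(uv))]@R
    return C+d*((z-C[2])/d[:,2])[:,None]
def proj(n,X,p=None):
    p=p or ctrl.camera_params(n);c=np.atleast_2d(X)@np.array(p['R']).T+np.array(p['t'])
    return np.c_[p['fx']*c[:,0]/c[:,2]+p['cx'],p['fy']*c[:,1]/c[:,2]+p['cy']]
def snap(n,name):
    o=ctrl.get_obs();p=ctrl.camera_params(n);im=ctrl.grab_frame(n)[:,:,::-1].copy();cv2.imwrite(f'pics/{name}.png',im);return o,p,im
E
python3 - <<'E'
from h import *
im=cv2.imread('pics/top0.png');g=cv2.cvtColor(im,cv2.COLOR_BGR2GRAY)
def big(x0,y0,x1,y1,lo,hi):
    m=np.zeros_like(g);m[y0:y1,x0:x1]=cv2.inRange(g[y0:y1,x0:x1],lo,hi)
    cs,_=cv2.findContours(m,cv2.RETR_EXTERNAL,cv2.CHAIN_APPROX_NONE);return max(cs,key=cv2.contourArea)
r=cv2.boxPoints(cv2.minAreaRect(big(222,178,300,262,120,255)))
print('box',r.round(1).tolist(),cast('top',r,60).round(0).tolist(), cast('top',[r.mean(0)],60))
for lo,hi,n,z in((0,30,'handle',20),(120,255,'blade',11)):
    c=big(318,222,410,268,lo,hi);r=cv2.minAreaRect(c);b=cv2.boxPoints(r);print(n,r,cast('top',[r[0]],z),cast('top',b,z).round().tolist())
print(cast('top',[[326,236],[400,257]],10),g[245:262,380])
E
```

```text
box [[230.0, 184.0], [292.0, 184.0], [292.0, 253.0], [230.0, 253.0]] [[660.0, 41.0, 60.0], [666.0, -148.0, 60.0], [456.0, -153.0, 60.0], [451.0, 30.0, 60.0]] [[556.84611441 -57.36079175  60.        ]]
handle ((382.2865295410156, 251.46847534179688), (33.24137496948242, 4.1752448081970215), 15.52410888671875) [[ 471.98607244 -433.79039649   20.        ]] [[478.0, -382.0, 20.0], [490.0, -386.0, 20.0], [466.0, -485.0, 20.0], [454.0, -482.0, 20.0]]
blade ((344.7917175292969, 240.44256591796875), (42.44891357421875, 8.077592849731445), 15.422163009643555) [[ 503.29032522 -318.94057958   11.        ]] [[507.0, -252.0, 11.0], [531.0, -258.0, 11.0], [500.0, -386.0, 11.0], [475.0, -380.0, 11.0]]
[[ 515.43077282 -260.14358011   10.        ]
 [ 457.2210387  -491.66139765   10.        ]] [105 106  96  49  29  32  27  27  28  67 104 105 106 106 106 102 105]
```

```bash
python3 - <<'E'
from h import *
o=ctrl.get_obs();R=np.array(o['tcp_rot']);print(R.round(3),np.degrees(np.arctan2(R[1,1],R[0,1])),o['q'],o['contact_force'])
p=ctrl.camera_params('wrist');Rc=np.array(p['R']);C=-Rc.T@np.array(p['t']);print('cam rel',R.T@(C-o['position']),R.T@Rc.T,p['fx'])
E
```

```text
[[-0.954 -0.299 -0.001]
 [-0.299  0.954  0.001]
 [ 0.     0.002 -1.   ]] 107.39945397587073 [-5.60865336e+01  2.05882925e+01  6.38516305e-01 -1.72946936e-02
 -7.01362300e+01 -1.65081171e+01] [-0.08099534  0.07838253 -0.00321316]
cam rel [  67.46985954   -1.16905815 -142.7957027 ] [[-1.47030627e-03 -9.64118958e-01 -2.65466521e-01]
 [ 9.99998895e-01 -1.47553850e-03 -1.79721370e-04]
 [-2.18433291e-04 -2.65466492e-01  9.64120062e-01]] 326.94044136666776
```

Emit:
play_rows --series '[{"dx":28,"dy":24,"dz":-6,"spin":5.8,"grip":50},{"dx":28,"dy":24,"dz":-6,"spin":5.8,"grip":50},{"dx":28,"dy":24,"dz":-6,"spin":5.8,"grip":50},{"dx":28,"dy":24,"dz":-6,"spin":5.8,"grip":50},{"dx":28,"dy":24,"dz":-6,"spin":5.8,"grip":50},{"dx":28,"dy":24,"dz":-6,"spin":5.8,"grip":50},{"dx":28,"dy":24,"dz":-6,"spin":5.8,"grip":50},{"dx":28,"dy":24,"dz":-6,"spin":5.8,"grip":50}]'

```text
t: 0.77
position: [426.9, -450.6, 182.8]
tcp_rot: [[-0.437, -0.899, -0.0], [-0.899, 0.437, 0.0], [-0.0, 0.0, -1.0]]
contact_force: [0.8, -0.8, -0.6]
opening: 50.0
finger_force: 0.0
```

Emit:
play_rows --series '[{"dx":28,"dy":24,"dz":-6,"spin":5.5,"grip":50},{"dx":28,"dy":24,"dz":-6,"spin":5.5,"grip":50},{"grip":50},{"grip":50}]'

```text
schema error: expected keys dx, dy, dz, spin, grip
```

```bash
python3 - <<'E'
from h import *
o,p,im=snap('wrist','w1');R=np.array(o['tcp_rot']);print(o['t'],o['position'],np.degrees(np.arctan2(R[1,1],R[0,1])),o['opening'],o['q'])
E
```

```text
0.7667 [ 426.88042007 -450.55176183  182.80876097] 154.09094351310767 50.03893942542304 [-2.85485606e+01  1.74627990e+01 -1.03831323e+01 -6.48478577e-03
 -6.21760022e+01  2.64253079e+00]
```

View pics/w1.png

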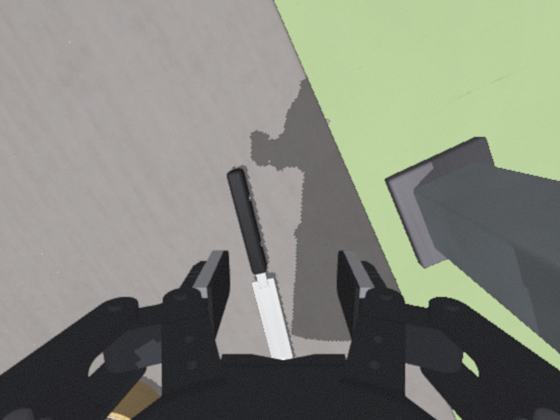

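The wrist picture shows the knife handle from (235,172) to (262,272). The blade runs down from there between the open fingers, and nothing is in the way.

```bash
cat > kn.py <<'E'
from h import *
def knife(im,p,roi,zb=10,zh=20):
    x0,y0,x1,y1=roi;g=cv2.cvtColor(im,cv2.COLOR_BGR2GRAY)
    m=np.zeros_like(g);m[y0:y1,x0:x1]=cv2.inRange(g[y0:y1,x0:x1],0,60)
    cs,_=cv2.findContours(m,cv2.RETR_EXTERNAL,cv2.CHAIN_APPROX_NONE);c=max(cs,key=cv2.contourArea)
    r=cv2.minAreaRect(c);b=cv2.boxPoints(r);P=cast('wrist',b,zh,p);return r,P
E
python3 - <<'E'
from kn import *
im=cv2.imread('pics/w1.png');p=ctrl.camera_params('wrist')
r,P=knife(im,p,(215,160,272,278));print(r,P.round(1).tolist(),P.mean(0))
e=[(P[i]+P[(i+1)%4])/2 for i in range(4)];print(np.round(e,1).tolist())
E
```

```text
((247.11767578125, 220.47059631347656), (106.23059844970703, 16.97749137878418), 75.96376037597656) [[470.2, -489.3, 20.0], [454.5, -486.1, 20.0], [479.1, -381.5, 20.0], [496.3, -384.6, 20.0]] [ 475.02294441 -435.372428     20.        ]
[[462.4, -487.7, 20.0], [466.8, -433.8, 20.0], [487.7, -383.0, 20.0], [483.2, -436.9, 20.0]]
```

Emit:
play_rows --series '[{"dx":18,"dy":16,"dz":-10,"spin":4,"grip":50},{"dx":18,"dy":16,"dz":-10,"spin":4,"grip":50},{"dx":18,"dy":14,"dz":-10,"spin":3,"grip":50},{"dx":0,"dy":0,"dz":0,"spin":0,"grip":50}]'

```text
t: 1.15
position: [481.5, -403.3, 150.7]
tcp_rot: [[-0.257, -0.966, -0.002], [-0.966, 0.257, 0.002], [-0.001, 0.003, -1.0]]
contact_force: [-0.3, -1.3, -1.1]
opening: 50.0
finger_force: 0.0
```

Emit:
play_rows --series '[{"dx":1,"dy":-1,"dz":-30,"spin":1.3,"grip":40},{"dx":0,"dy":0,"dz":-35,"spin":0,"grip":40},{"dx":0,"dy":0,"dz":-35,"spin":0,"grip":40},{"dx":0,"dy":0,"dz":-25,"spin":0,"grip":40},{"dx":0,"dy":0,"dz":-15,"spin":0,"grip":40},{"dx":0,"dy":0,"dz":-6,"spin":0,"grip":40},{"dx":0,"dy":0,"dz":0,"spin":0,"grip":40}]'

```text
t: 1.73
position: [479.6, -406.8, 5.6]
tcp_rot: [[-0.241, -0.971, -0.003], [-0.971, 0.241, 0.001], [-0.001, 0.003, -1.0]]
contact_force: [-0.3, -0.1, 0.8]
opening: 39.9
finger_force: 0.0
```

Emit:
play_rows --series '[{"dx":2,"dy":2,"dz":-2.5,"spin":0,"grip":40},{"dx":0,"dy":0,"dz":0,"spin":0,"grip":25},{"dx":0,"dy":0,"dz":0,"spin":0,"grip":10},{"dx":0,"dy":0,"dz":0,"spin":0,"grip":5},{"dx":0,"dy":0,"dz":0,"spin":0,"grip":5},{"dx":0,"dy":0,"dz":0,"spin":0,"grip":5},{"dx":0,"dy":0,"dz":0,"spin":0,"grip":5}]' --newtons 110

```text
t: 2.32
position: [483.8, -405.5, 6.6]
tcp_rot: [[-0.24, -0.971, 0.002], [-0.971, 0.24, -0.001], [0.001, -0.002, -1.0]]
contact_force: [-1.3, 2.2, 6.4]
opening: 13.3
finger_force: 108.5
```

Emit:
play_rows --series '[{"dx":0,"dy":0,"dz":5,"spin":0,"grip":5},{"dx":0,"dy":0,"dz":10,"spin":0,"grip":5},{"dx":0,"dy":0,"dz":15,"spin":3,"grip":5},{"dx":0,"dy":0,"dz":20,"spin":4,"grip":5},{"dx":0,"dy":0,"dz":20,"spin":4,"grip":5},{"dx":0,"dy":0,"dz":10,"spin":4,"grip":5},{"dx":0,"dy":0,"dz":0,"spin":0,"grip":5},{"dx":0,"dy":0,"dz":0,"spin":0,"grip":5}]'

```text
t: 2.98
position: [483.2, -405.1, 85.9]
tcp_rot: [[0.017, -1.0, 0.002], [-1.0, -0.017, -0.001], [0.001, -0.002, -1.0]]
contact_force: [-0.2, 0.6, -1.1]
opening: 13.1
finger_force: 107.7
```

```bash
python3 - <<'E'
from h import *
im=cv2.imread('pics/top0.png');g=cv2.cvtColor(im,cv2.COLOR_BGR2GRAY).astype(float)
def edge(rows,c0,c1,tr=False):
    G=g.T if tr else g;pts=[]
    for r in rows:
        d=np.abs(np.diff(G[r,c0:c1]));k=d.argmax();w=d[max(k-2,0):k+3];i=np.arange(max(k-2,0),max(k-2,0)+len(w));pts.append((c0+(w*i).sum()/w.sum()+.5,r))
    pts=np.array(pts);pts=pts[:,::-1] if tr else pts
    W=cast('top',pts,60);vx,vy,x,y=cv2.fitLine(W[:,:2].astype(np.float32),cv2.DIST_HUBER,0,.01,.01).ravel();return np.degrees(np.arctan2(vy,vx)),x,y
print('hinge',edge(range(195,235),222,240));print('front',edge(range(195,235),284,300));print('far',edge(range(240,285),178,192,True))
o,p,im=snap('side','s1');o,p,im2=snap('top','t1')
s=np.hstack([cv2.resize(im[150:330,180:320],None,fx=3,fy=3)[:560],cv2.resize(im2[170:290,220:420],None,fx=1.8,fy=1.8)[:540].repeat(1,0) if 0 else np.zeros((540,1,3),np.uint8)]) if 0 else cv2.resize(im[150:330,180:380],None,fx=3.3,fy=3.3)
cv2.imwrite('pics/s1c.png',s);print(o['position'],o['t'])
E
```

```text
hinge (np.float32(1.4371805), np.float32(565.2234), np.float32(34.73308))
front (np.float32(1.4364936), np.float32(571.2739), np.float32(-148.90999))
far (np.float32(-88.38654), np.float32(662.0366), np.float32(-53.90182))
[ 482.63281696 -404.83109146   84.79232685] 3.0333
```

View pics/s1c.png

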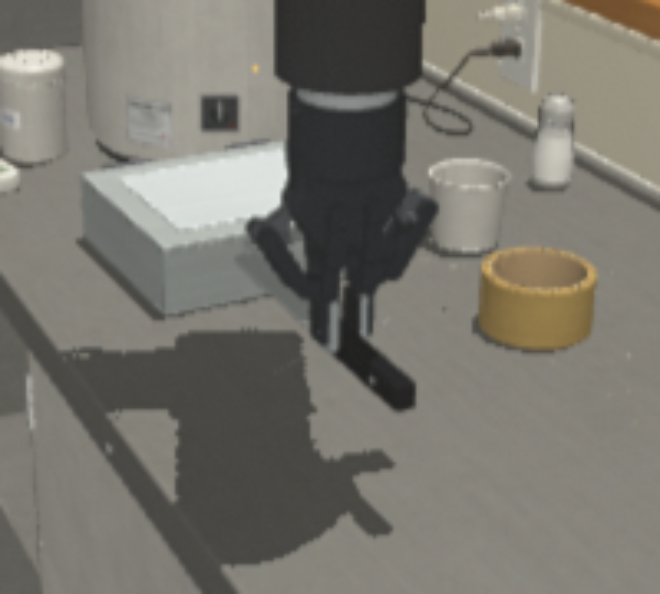

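The side view shows the knife held at handle level. The handle's rear end is at crop (400,390) and the fingers hide the blade. The edge fits put the box centre near (557,-57), yaw 91.5°. I'll go to the front of the notch, staying high, and check the blade tip there.

Emit:
play_rows --series '[{"dx":14,"dy":15,"dz":0,"spin":0.5,"grip":5},{"dx":17,"dy":18,"dz":0,"spin":0,"grip":5},{"dx":20,"dy":22,"dz":0,"spin":0,"grip":5},{"dx":17,"dy":18,"dz":0,"spin":0,"grip":5},{"dx":12,"dy":14,"dz":0,"spin":0,"grip":5},{"dx":0,"dy":0,"dz":0,"spin":0,"grip":5},{"dx":0,"dy":0,"dz":0,"spin":0,"grip":5}]'

```text
t: 3.67
position: [562.8, -317.0, 83.4]
tcp_rot: [[0.028, -1.0, -0.002], [-1.0, -0.028, 0.001], [-0.001, 0.002, -1.0]]
contact_force: [-0.6, -0.2, -0.7]
opening: 13.1
finger_force: 107.7
```

```bash
python3 - <<'E'
from h import *
o,p,im=snap('side','s2');o,p2,im2=snap('top','t2')
P=np.array(o['position']);print(P,np.array(o['tcp_rot'])[:,1],o['t'])
d=np.array([-.0262,.9997,0])
for s in (154,22+10,-88):print(s,proj('side',P+d*s+[0,0,5]),proj('top',P+d*s+[0,0,5]))
a=cv2.resize(im[130:310,190:330],None,fx=2.8,fy=2.8)
b=cv2.resize(im2[180:280,255:395],None,fx=2.8,fy=2.8);b=cv2.copyMakeBorder(b,0,a.shape[0]-b.shape[0],0,0,0)
cv2.imwrite('pics/s2c.png',np.hstack([a,b]))
E
```

```text
[ 562.28765726 -317.59401333   83.55277825] [-0.9996119  -0.02777381  0.00216018] 3.7167
154 [[267.02382512 210.03081863]] [[296.78131246 217.8124773 ]]
32 [[289.59369036 226.7913163 ]] [[338.12079843 218.08154117]]
-88 [[315.80405518 246.25526762]] [[378.61732611 218.34511853]]
```

View pics/s2c.png

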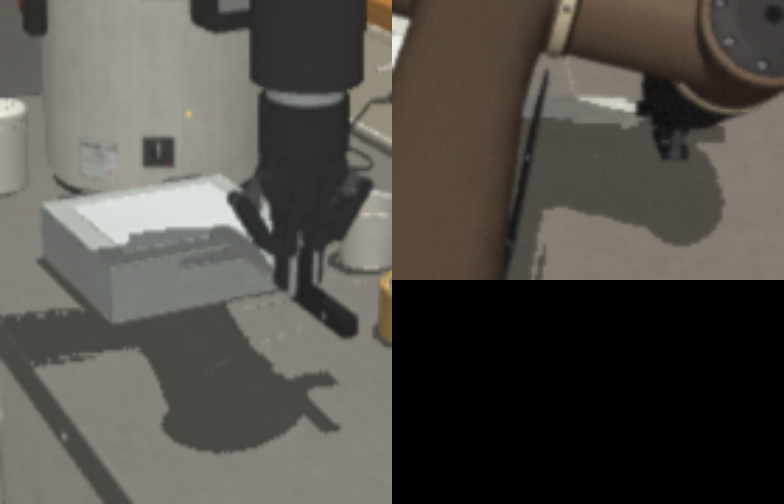

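Left panel: the notch is the dark slot at about crop (205,255). The blade must cross that region, near full-frame (267,210). I need a closer crop to see it.

```bash
python3 - <<'E'
from h import *
im=cv2.imread('pics/s2.png');im=cv2.convertScaleAbs(im[195:260,215:325],alpha=1.5)
cv2.imwrite('pics/s2z.png',cv2.resize(im,None,fx=7,fy=7,interpolation=cv2.INTER_NEAREST))
ex=np.array([-.0262,.9997,0]);ey=np.array([-.9997,-.0262,0]);c=np.array([557,-57.3,0])
print(proj('side',[c-92*ex+y*ey+[0,0,z] for y in(35,-35) for z in (42,56)]).round(1))
E
```

```text
[[253.2 226.4]
 [253.2 221.6]
 [276.4 222. ]
 [276.5 217.2]]
```

View pics/s2z.png

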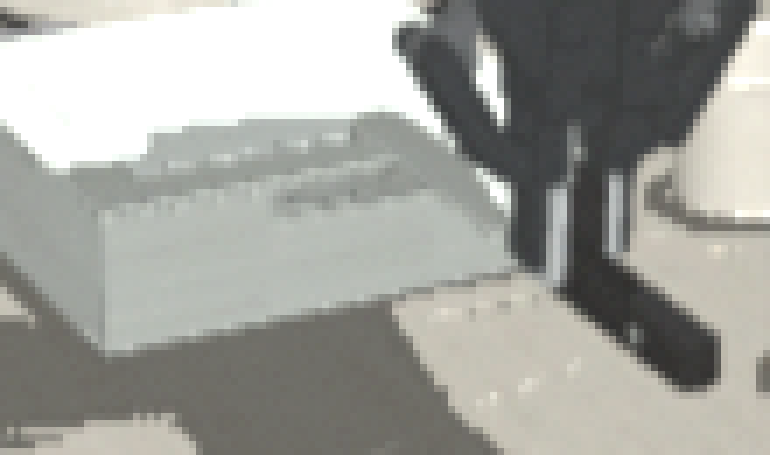

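The notch spans zoom (275–435, 190–210), which matches the projection of my box pose. The handle's rear face at (700,355) agrees with a level knife held about 5 mm above the TCP. I'll lower to notch height with the tip about 14 mm short of the wall and compare.

Emit:
play_rows --series '[{"dx":0,"dy":0,"dz":-8,"spin":0,"grip":5},{"dx":0,"dy":0,"dz":-12,"spin":0,"grip":5},{"dx":0,"dy":0,"dz":-12,"spin":0,"grip":5},{"dx":0,"dy":0,"dz":-7.5,"spin":0,"grip":5},{"dx":0,"dy":0,"dz":0,"spin":0,"grip":5},{"dx":0,"dy":0,"dz":0,"spin":0,"grip":5}]'

```text
t: 4.27
position: [562.2, -318.2, 44.2]
tcp_rot: [[0.028, -1.0, -0.002], [-1.0, -0.028, 0.0], [-0.0, 0.002, -1.0]]
contact_force: [-0.7, 0.1, -0.2]
opening: 12.7
finger_force: 107.8
```

```bash
python3 - <<'E'
from h import *
zs=[ctrl.get_obs()['position'] for _ in range(3)];o,p,im=snap('side','s3');P=np.array(o['position']);print(zs,P,o['contact_force'])
d=np.array([-.0262,.9997,0]);w=np.array([.9997,.0262,0])
q=[P+d*s+w*k+[0,0,5.5] for s in(154,40) for k in(-12,12)]
uv=proj('side',q);print(uv.round(1),((uv-[235,205])*11).round())
a=cv2.convertScaleAbs(im[205:250,235:305],alpha=1.6,beta=-20)
cv2.imwrite('pics/s3z.png',cv2.resize(a,None,fx=11,fy=11,interpolation=cv2.INTER_CUBIC))
E
```

```text
[array([ 562.22049075, -318.16380669,   44.1866125 ]), array([ 562.22049075, -318.16380669,   44.1866125 ]), array([ 562.22049075, -318.16380669,   44.1866125 ])] [ 562.22049075 -318.16380669   44.1866125 ] [-0.68397931  0.05927689 -0.17578624]
[[262.9 224.4]
 [270.9 222.9]
 [283.4 241. ]
 [291.9 239.2]] [[307. 213.]
 [395. 196.]
 [533. 395.]
 [626. 376.]]
```

View pics/s3z.png

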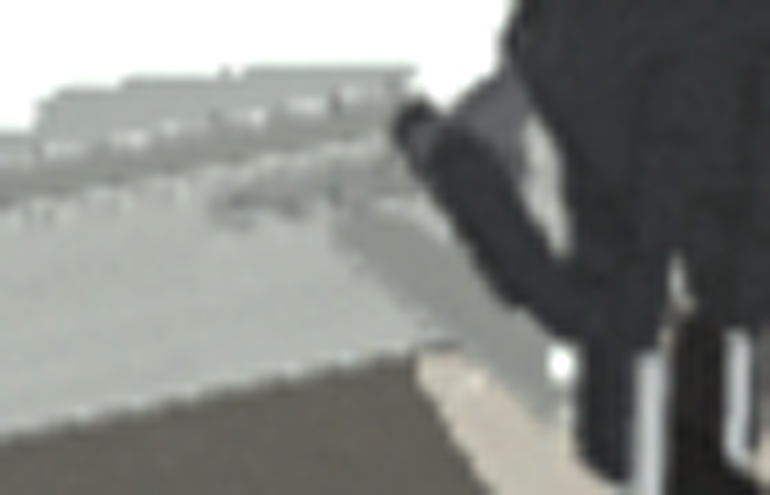

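The blade's left edge runs from (335,235) to (550,410). That is within about a pixel of the prediction, so the tip is at notch height, perhaps 1–2 mm low. I'll raise it 1 mm and go in gently, watching the force.

Emit:
play_rows --series '[{"dx":0,"dy":4,"dz":1,"spin":0,"grip":5},{"dx":0,"dy":6,"dz":0,"spin":0,"grip":5},{"dx":0,"dy":5,"dz":0,"spin":0,"grip":5},{"dx":0,"dy":4,"dz":0,"spin":0,"grip":5},{"dx":0,"dy":3,"dz":0,"spin":0,"grip":5},{"dx":0,"dy":0,"dz":0,"spin":0,"grip":5}]'

```text
t: 4.82
position: [563.1, -295.2, 46.6]
tcp_rot: [[0.029, -1.0, 0.0], [-1.0, -0.029, 0.0], [0.0, -0.0, -1.0]]
contact_force: [-0.4, -0.2, -0.3]
opening: 13.1
finger_force: 107.8
```

Emit:
play_rows --series '[{"dx":0,"dy":5,"dz":0,"spin":0,"grip":5},{"dx":-0.5,"dy":7,"dz":0,"spin":0,"grip":5},{"dx":-0.5,"dy":7,"dz":0,"spin":0,"grip":5},{"dx":0,"dy":7,"dz":0,"spin":0,"grip":5},{"dx":0,"dy":4,"dz":0,"spin":0,"grip":5},{"dx":0,"dy":0,"dz":0,"spin":0,"grip":5}]'

```text
t: 5.32
position: [562.0, -265.0, 46.4]
tcp_rot: [[0.029, -1.0, -0.0], [-1.0, -0.029, 0.0], [-0.0, 0.0, -1.0]]
contact_force: [1.1, -0.0, -1.2]
opening: 13.0
finger_force: 107.8
```

```bash
python3 - <<'E'
from h import *
o,p,im=snap('side','s4');print(o['position'],o['contact_force'],o['moment'])
a=cv2.convertScaleAbs(im[195:250,225:305],alpha=1.6,beta=-20)
cv2.imwrite('pics/s4z.png',cv2.resize(a,None,fx=9,fy=9,interpolation=cv2.INTER_CUBIC))
E
```

```text
[ 561.95535793 -265.03428395   46.39319077] [ 1.1259105  -0.00624169 -1.23616002] [-0.01353958 -0.02590315 -0.03860524]
```

View pics/s4z.png

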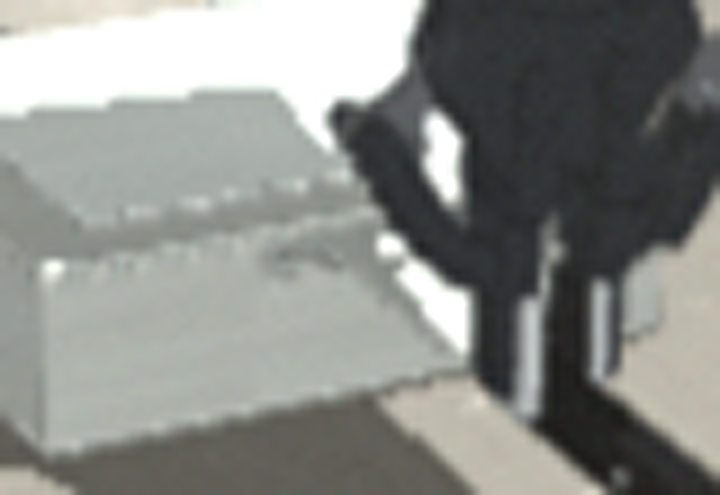

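The blade enters the slot at about (370,240) with no contact force, so the tip is roughly 38 mm inside. I'll lift along the hinge arc (radius about 145 mm).

Emit:
play_rows --series '[{"dx":0,"dy":0,"dz":3,"spin":0,"grip":5},{"dx":0,"dy":0.5,"dz":6,"spin":0,"grip":5},{"dx":0,"dy":0.5,"dz":8,"spin":0,"grip":5},{"dx":0,"dy":1,"dz":11,"spin":0,"grip":5},{"dx":0,"dy":2.5,"dz":12,"spin":0,"grip":5},{"dx":0,"dy":3.5,"dz":12,"spin":0,"grip":5},{"dx":-0.5,"dy":0,"dz":0,"spin":0,"grip":5}]'

```text
t: 5.95
position: [563.1, -258.0, 102.0]
tcp_rot: [[0.029, -1.0, 0.005], [-1.0, -0.029, -0.001], [0.001, -0.005, -1.0]]
contact_force: [-0.4, -0.4, -1.8]
opening: 13.0
finger_force: 107.8
```

```bash
python3 - <<'E'
from h import *
o,p,im=snap('side','s5');print(o['position'],o['contact_force'],o['moment'],o['finger_force'])
a=cv2.convertScaleAbs(im[130:260,195:315],alpha=1.3)
cv2.imwrite('pics/s5z.png',cv2.resize(a,None,fx=4.5,fy=4.5,interpolation=cv2.INTER_CUBIC))
E
```

```text
[ 563.1176607  -258.02849612  101.97973706] [-0.39842466 -0.35887611 -1.8199644 ] [-0.33660324 -0.09423099 -0.02976978] 107.76873707771301
```

View pics/s5z.png

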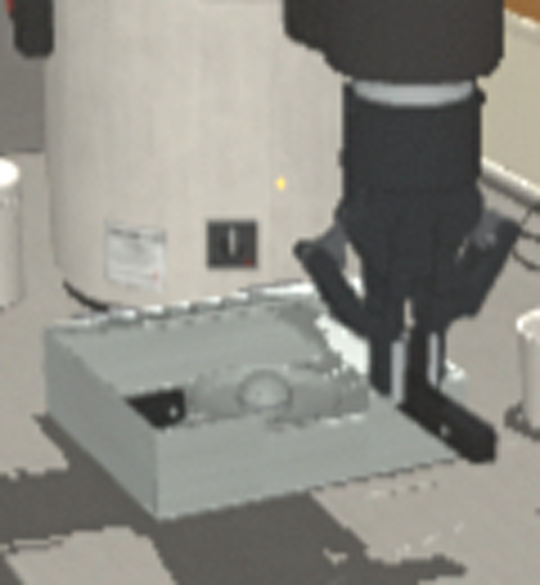

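The cover is rising on the blade, to about 20°. Dish, ball and handle are visible inside. I'll continue the arc.

Emit:
play_rows --series '[{"dx":0,"dy":5,"dz":11,"spin":0,"grip":5},{"dx":0,"dy":5.5,"dz":11,"spin":0,"grip":5},{"dx":-0.5,"dy":6.5,"dz":11,"spin":0,"grip":5},{"dx":0,"dy":7.5,"dz":10,"spin":0,"grip":5},{"dx":-0.5,"dy":8.5,"dz":9.5,"spin":0,"grip":5},{"dx":0,"dy":9.5,"dz":8.5,"spin":0,"grip":5},{"dx":-0.5,"dy":0,"dz":0,"spin":0,"grip":5}]'

```text
t: 6.58
position: [561.3, -214.0, 162.0]
tcp_rot: [[0.029, -1.0, 0.004], [-1.0, -0.029, -0.0], [0.0, -0.004, -1.0]]
contact_force: [-0.2, -1.2, -0.4]
opening: 13.0
finger_force: 107.8
```

Emit:
play_rows --series '[{"dx":0,"dy":10,"dz":8,"spin":0,"grip":5},{"dx":-0.5,"dy":10.5,"dz":7,"spin":0,"grip":5},{"dx":0,"dy":11,"dz":6,"spin":0,"grip":5},{"dx":-0.5,"dy":11.5,"dz":5,"spin":0,"grip":5},{"dx":0,"dy":12,"dz":4,"spin":0,"grip":5},{"dx":-0.5,"dy":12,"dz":3,"spin":0,"grip":5},{"dx":0,"dy":0,"dz":0,"spin":0,"grip":5}]'

```text
t: 7.17
position: [558.9, -146.2, 193.3]
tcp_rot: [[0.03, -1.0, 0.002], [-1.0, -0.03, 0.001], [-0.0, -0.002, -1.0]]
contact_force: [-0.3, -1.2, -1.0]
opening: 12.5
finger_force: 107.9
```

Emit:
play_rows --series '[{"dx":0,"dy":9,"dz":1.5,"spin":0,"grip":5},{"dx":0,"dy":9,"dz":1,"spin":0,"grip":5},{"dx":0,"dy":8,"dz":0.5,"spin":0,"grip":5},{"dx":-0.5,"dy":6,"dz":0,"spin":0,"grip":5},{"dx":0,"dy":4,"dz":0,"spin":0,"grip":5},{"dx":0,"dy":0,"dz":0,"spin":0,"grip":5}]'

```text
t: 7.67
position: [558.0, -111.7, 195.2]
tcp_rot: [[0.029, -1.0, 0.0], [-1.0, -0.029, 0.0], [-0.0, -0.0, -1.0]]
contact_force: [-0.1, 0.1, -0.7]
opening: 13.0
finger_force: 107.9
```

Emit:
play_rows --series '[{"dx":0,"dy":4,"dz":0,"spin":0,"grip":5},{"dx":0,"dy":3,"dz":-0.5,"spin":0,"grip":5},{"dx":0,"dy":2,"dz":0,"spin":0,"grip":5},{"dx":0,"dy":0,"dz":0,"spin":0,"grip":5}]'

```text
t: 8.0
position: [557.9, -103.3, 194.7]
tcp_rot: [[0.028, -1.0, -0.0], [-1.0, -0.028, 0.0], [-0.0, 0.0, -1.0]]
contact_force: [-0.6, -0.7, 0.0]
opening: 13.2
finger_force: 107.9
```

```bash
python3 - <<'E'
from h import *
o,p,im=snap('side','s6');print(o['position'],o['contact_force'],o['moment'],o['t'])
o,p,im2=snap('top','t6')
ex=np.array([-.0262,.9997,0]);ey=np.array([-.9997,-.0262,0]);c=np.array([557,-57.3,0])
# predicted cover front-edge corners for several angles
for th in(70,80,90,97,100):
    t=np.radians(th);print(th,proj('side',[c+(92-184*np.cos(t))*ex+y*ey+[0,0,58+184*np.sin(t)] for y in(105,-105)]).round().tolist())
a=cv2.resize(im[40:260,150:330],None,fx=2.7,fy=2.7);cv2.imwrite('pics/s6z.png',a)
E
```

```text
[ 557.87055249 -103.34248493  194.69401478] [-0.62328846 -0.68055062  0.00247184] [-0.00110018  0.0302751   0.01174613] 8.0
70 [[210.0, 150.0], [279.0, 142.0]]
80 [[206.0, 144.0], [274.0, 137.0]]
90 [[202.0, 140.0], [269.0, 134.0]]
97 [[199.0, 139.0], [266.0, 132.0]]
100 [[198.0, 139.0], [265.0, 132.0]]
```

View pics/s6z.png

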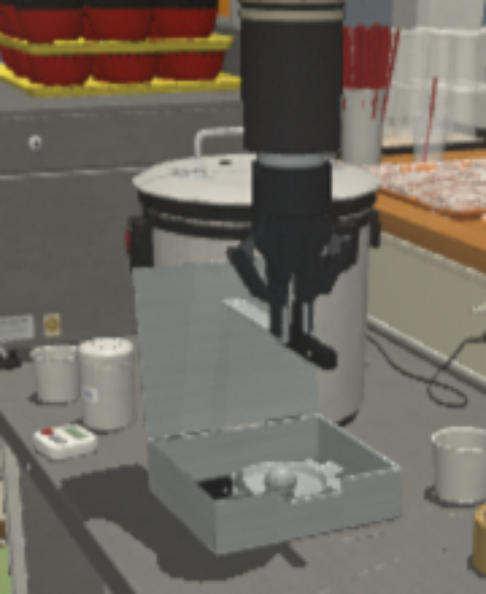

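The cover stands at about 95°: its upper corner is at crop (135,268), which is full-frame (200,139). Now I'll withdraw and lay the knife down.

Emit:
play_rows --series '[{"dx":0,"dy":-8,"dz":0,"spin":0,"grip":5},{"dx":0,"dy":-20,"dz":0,"spin":0,"grip":5},{"dx":-4,"dy":-32,"dz":0,"spin":0,"grip":5},{"dx":-6,"dy":-35,"dz":0,"spin":0,"grip":5},{"dx":-6,"dy":-37,"dz":0,"spin":0,"grip":5},{"dx":-6,"dy":-37,"dz":0,"spin":0,"grip":5},{"dx":-6,"dy":-37,"dz":0,"spin":0,"grip":5},{"dx":-6,"dy":-37,"dz":0,"spin":0,"grip":5}]'

```text
t: 8.77
position: [523.2, -348.9, 194.9]
tcp_rot: [[0.028, -1.0, 0.0], [-1.0, -0.028, -0.0], [0.0, -0.0, -1.0]]
contact_force: [0.4, -0.1, 0.1]
opening: 13.0
finger_force: 107.9
```

Emit:
play_rows --series '[{"dx":-4,"dy":-32,"dz":0,"spin":0,"grip":5},{"dx":0,"dy":-25,"dz":-10,"spin":0,"grip":5},{"dx":0,"dy":-10,"dz":-22,"spin":0,"grip":5},{"dx":0,"dy":0,"dz":-32,"spin":0,"grip":5},{"dx":0,"dy":0,"dz":-32,"spin":0,"grip":5},{"dx":0,"dy":0,"dz":-32,"spin":0,"grip":5},{"dx":0,"dy":0,"dz":-22,"spin":0,"grip":5},{"dx":0,"dy":0,"dz":0,"spin":0,"grip":5}]'

```text
t: 9.43
position: [516.3, -412.6, 39.1]
tcp_rot: [[0.026, -1.0, -0.008], [-1.0, -0.026, 0.004], [-0.005, 0.008, -1.0]]
contact_force: [-1.3, 0.6, -1.6]
opening: 13.2
finger_force: 107.9
```

Emit:
play_rows --series '[{"dx":0,"dy":0,"dz":-14,"spin":0,"grip":5},{"dx":0,"dy":0,"dz":-9,"spin":0,"grip":5},{"dx":0,"dy":0,"dz":-6,"spin":0,"grip":5},{"dx":0,"dy":0,"dz":0,"spin":0,"grip":5},{"dx":0,"dy":0,"dz":0,"spin":0,"grip":5}]'

```text
t: 9.85
position: [520.1, -413.8, 16.4]
tcp_rot: [[0.028, -1.0, 0.0], [-1.0, -0.028, -0.0], [0.0, -0.0, -1.0]]
contact_force: [0.2, 0.1, -0.8]
opening: 13.0
finger_force: 107.9
```

Emit:
play_rows --series '[{"dx":0,"dy":0,"dz":-5,"spin":0,"grip":5},{"dx":0,"dy":0,"dz":-4,"spin":0,"grip":5},{"dx":0,"dy":0,"dz":0,"spin":0,"grip":5},{"dx":0,"dy":0,"dz":0,"spin":0,"grip":5}]'

```text
t: 10.18
position: [519.9, -413.5, 6.8]
tcp_rot: [[0.028, -1.0, -0.0], [-1.0, -0.028, 0.0], [-0.0, 0.0, -1.0]]
contact_force: [-0.1, -0.3, -1.3]
opening: 12.8
finger_force: 108.1
```

Emit:
play_rows --series '[{"dx":0,"dy":0,"dz":-1.5,"spin":0,"grip":5},{"dx":0,"dy":0,"dz":0,"spin":0,"grip":5}]'

```text
t: 10.35
position: [520.0, -413.6, 6.6]
tcp_rot: [[0.029, -1.0, 0.0], [-1.0, -0.029, -0.0], [0.0, -0.0, -1.0]]
contact_force: [-2.4, 2.0, 7.5]
opening: 12.9
finger_force: 109.2
```

Emit:
play_rows --series '[{"dx":0,"dy":0,"dz":-1,"spin":0,"grip":5},{"dx":0,"dy":0,"dz":0,"spin":0,"grip":5}]'

```text
t: 10.52
position: [520.0, -413.6, 6.5]
tcp_rot: [[0.029, -1.0, 0.001], [-1.0, -0.029, -0.001], [0.001, -0.001, -1.0]]
contact_force: [-3.7, 3.8, 15.1]
opening: 13.1
finger_force: 110.2
```

Emit:
play_rows --series '[{"dx":0,"dy":0,"dz":-0.7,"spin":0,"grip":5},{"dx":0,"dy":0,"dz":0,"spin":0,"grip":5}]'

```text
t: 10.68
position: [520.1, -413.6, 6.5]
tcp_rot: [[0.029, -1.0, 0.001], [-1.0, -0.029, -0.001], [0.001, -0.001, -1.0]]
contact_force: [-6.1, 6.5, 19.4]
opening: 13.0
finger_force: 110.9
```

Emit:
play_rows --series '[{"dx":0,"dy":0,"dz":2.5,"spin":0,"grip":13},{"dx":0,"dy":0,"dz":0,"spin":0,"grip":20},{"dx":0,"dy":0,"dz":0,"spin":0,"grip":30},{"dx":0,"dy":0,"dz":0,"spin":0,"grip":40},{"dx":0,"dy":0,"dz":0,"spin":0,"grip":45},{"dx":0,"dy":0,"dz":0,"spin":0,"grip":45}]' --newtons 40

```text
t: 11.18
position: [519.8, -413.5, 5.7]
tcp_rot: [[0.028, -1.0, -0.0], [-1.0, -0.028, 0.0], [-0.0, 0.0, -1.0]]
contact_force: [0.1, 0.7, -0.4]
opening: 44.9
finger_force: 0.0
```

Emit:
play_rows --series '[{"dx":0,"dy":0,"dz":8,"spin":0,"grip":45},{"dx":0,"dy":0,"dz":15,"spin":0,"grip":45},{"dx":0,"dy":0,"dz":30,"spin":0,"grip":45},{"dx":0,"dy":0,"dz":35,"spin":-6,"grip":45},{"dx":0,"dy":0,"dz":38,"spin":-7,"grip":45},{"dx":0,"dy":0,"dz":38,"spin":-7,"grip":45},{"dx":-4,"dy":10,"dz":30,"spin":-7,"grip":45},{"dx":-6,"dy":20,"dz":20,"spin":-7,"grip":45}]'

```text
t: 11.85
position: [510.8, -385.2, 224.3]
tcp_rot: [[-0.542, -0.841, 0.004], [-0.841, 0.542, -0.003], [0.0, -0.005, -1.0]]
contact_force: [1.0, 0.4, 1.2]
opening: 44.8
finger_force: 0.0
```

```bash
python3 - <<'E'
from h import *
o,p,im=snap('side','s7');P=o['position'];R=np.array(o['tcp_rot']);print(o['t'],P,R[:,1].round(3),o['q'],o['opening'])
# blade/handle masks in side view near expected knife
e=np.array([-.027,.9996,0]);b=np.array([520,-413.6,0])
uv=proj('side',[b+e*s+[0,0,10] for s in(154,22,-88)]);print(uv.round(1))
g=cv2.cvtColor(im,cv2.COLOR_BGR2GRAY)
x0,y0=uv.min(0).astype(int)-12;x1,y1=uv.max(0).astype(int)+12
m=np.zeros_like(g);m[y0:y1,x0:x1]=cv2.inRange(g[y0:y1,x0:x1],0,45);cs,_=cv2.findContours(m,0,1);
for c in cs:
  if cv2.contourArea(c)>20:print(cv2.minAreaRect(c))
# dish handle in side view: dark inside box
m=np.zeros_like(g);m[195:235,210:260]=cv2.inRange(g[195:235,210:260],0,50);cs,_=cv2.findContours(m,0,1)
for c in cs:
  if cv2.contourArea(c)>8:
    print('dh',cv2.minAreaRect(c),cast('side',[cv2.minAreaRect(c)[0]],40,p))
E
```

```text
11.85 [ 510.81246526 -385.21931834  224.34400674] [-0.841  0.542 -0.005] [-19.5305243   17.34743932  -4.91653475   0.08077611 -67.47696845
 -13.29960971] 44.79755661619403
[[267.8 254.7]
 [294.  278.3]
 [320.  301.9]]
((306.4502868652344, 290.5552673339844), (38.13098907470703, 8.696541786193848), 41.987213134765625)
dh ((230.00001525878906, 220.50001525878906), (5.687368392944336, 9.21745777130127), 78.69007110595703) [[484.09646464 -83.13650842  40.        ]]
```

The knife lies as planned: its handle blob at (306,290) matches the prediction. Next I'll go over the box and look at the dish from above.

Emit:
play_rows --series '[{"dx":0,"dy":34,"dz":0,"spin":-6.2,"grip":45},{"dx":-1,"dy":34,"dz":0,"spin":-6.2,"grip":45},{"dx":-1,"dy":34,"dz":0,"spin":-6.2,"grip":45},{"dx":-1,"dy":34,"dz":0,"spin":-6.2,"grip":45},{"dx":-1,"dy":34,"dz":0,"spin":-6.2,"grip":45},{"dx":-1,"dy":34,"dz":0,"spin":-6.2,"grip":45},{"dx":-1,"dy":34,"dz":-5,"spin":-6.2,"grip":45},{"dx":-1,"dy":34,"dz":-10,"spin":-6.2,"grip":45}]'

```text
t: 12.57
position: [503.2, -110.1, 206.5]
tcp_rot: [[-0.991, -0.135, 0.003], [-0.135, 0.991, 0.0], [-0.003, -0.0, -1.0]]
contact_force: [0.7, 0.3, -1.0]
opening: 45.2
finger_force: 0.0
```

Emit:
play_rows --series '[{"dx":-2,"dy":26,"dz":-10,"spin":-6,"grip":45},{"dx":0,"dy":10,"dz":0,"spin":0,"grip":45},{"dx":0,"dy":0,"dz":0,"spin":0,"grip":45},{"dx":0,"dy":0,"dz":0,"spin":0,"grip":45}]'

```text
t: 12.9
position: [501.2, -75.3, 195.7]
tcp_rot: [[-0.999, -0.039, 0.001], [-0.039, 0.999, -0.0], [-0.001, -0.0, -1.0]]
contact_force: [0.4, 0.4, 0.1]
opening: 45.0
finger_force: 0.0
```

```bash
cat > dish.py <<'E'
from h import *
import sys
o,p,im=snap('wrist',sys.argv[1]);P=np.array(o['position']);R=np.array(o['tcp_rot']);print(o['t'],P.round(1),'ang',np.degrees(np.arctan2(R[1,1],R[0,1])).round(1),o['opening'],o['contact_force'].round(1))
g=cv2.cvtColor(im,cv2.COLOR_BGR2GRAY)
c=np.array([557,-57.3,0]);ex=np.array([-.0262,.9997,0]);ey=np.array([-.9997,-.0262,0])
q=proj('wrist',[c+a*88*ex+b*101*ey+[0,0,40] for a,b in((-1,-1),(1,-1),(1,1),(-1,1))],p);print('inside',q.round().tolist())
m=cv2.inRange(g,0,70);k=np.zeros_like(g);cv2.fillPoly(k,[np.int32(q)],255);m&=k
cs,_=cv2.findContours(m,0,cv2.CHAIN_APPROX_NONE)
for t in cs:
    if cv2.contourArea(t)>60:
        r=cv2.minAreaRect(t);W=cast('wrist',cv2.boxPoints(r),45,p);print('dark',[np.round(v,1) for v in r],'c',W.mean(0).round(1),'sides',np.linalg.norm(W-np.roll(W,1,0),axis=1).round(0),'edge angs',[float(np.degrees(np.arctan2(*(W[i]-W[i-1])[1::-1])).round(1)) for i in(0,1)])
E
python3 dish.py w8
```

```text
12.9 [501.2 -75.3 195.7] ang 92.2 45.020869601557926 [0.4 0.4 0.1]
inside [[215.0, 337.0], [381.0, 339.0], [401.0, 146.0], [205.0, 144.0]]
dark [array([223.4, 294. ]), array([19.7, 87.6]), np.float64(8.7)] c [ 607.3 -132.7   45. ] sides [20. 99. 19. 99.] edge angs [-98.1, 171.2]
dark [array([358.5, 294.5]), array([89., 53.]), np.float64(90.0)] c [602.9   3.2  45. ] sides [100.  51. 100.  55.] edge angs [-175.6, 92.1]
dark [array([288.5, 174.3]), array([49.2, 11.7]), np.float64(86.4)] c [482.5 -72.3  45. ] sides [45. 10. 45. 11.] edge angs [-174.3, 95.7]
```

The dark bar at (288,174) is the dish handle: centre (482,-72), axis at 5.7°. I'll move above it, turn, go part way down and look once more.

Emit:
play_rows --series '[{"dx":-6,"dy":2,"dz":-20,"spin":2,"grip":45},{"dx":-6,"dy":1.5,"dz":-30,"spin":1.5,"grip":45},{"dx":0,"dy":0,"dz":-30,"spin":0,"grip":45},{"dx":0,"dy":0,"dz":-10,"spin":0,"grip":45},{"dx":0,"dy":0,"dz":0,"spin":0,"grip":45},{"dx":0,"dy":0,"dz":0,"spin":0,"grip":45}]'

```text
t: 13.45
position: [489.6, -72.9, 105.7]
tcp_rot: [[-0.995, -0.096, -0.0], [-0.096, 0.995, -0.001], [0.0, -0.001, -1.0]]
contact_force: [0.4, 0.5, -0.4]
opening: 44.8
finger_force: 0.0
```

```bash
python3 dish.py w9
```

```text
13.45 [489.6 -72.9 105.7] ang 95.5 44.77452826896175 [ 0.4  0.5 -0.4]
inside [[178.0, 417.0], [396.0, 429.0], [445.0, 185.0], [173.0, 166.0]]
dark [array([298.5, 335. ]), array([168., 247.]), np.float64(90.0)] c [576.8 -54.6  45. ] sides [142. 165. 142. 194.] edge angs [-179.6, 95.4]
dark [array([286.5, 213.5]), array([67., 17.]), np.float64(90.0)] c [481.8 -72.6  45. ] sides [45. 11. 45. 11.] edge angs [-174.8, 95.4]
```

Emit:
play_rows --series '[{"dx":-0.5,"dy":1,"dz":-15,"spin":0,"grip":45},{"dx":0,"dy":0,"dz":-20,"spin":0,"grip":45},{"dx":0,"dy":0,"dz":-20,"spin":0,"grip":45},{"dx":0,"dy":0,"dz":-15,"spin":0,"grip":45},{"dx":0,"dy":0,"dz":-10,"spin":0,"grip":45},{"dx":0,"dy":0,"dz":-6,"spin":0,"grip":45},{"dx":0,"dy":0,"dz":0,"spin":0,"grip":45},{"dx":0,"dy":0,"dz":0,"spin":0,"grip":45}]'

```text
t: 14.17
position: [489.4, -71.0, 20.1]
tcp_rot: [[-0.995, -0.096, 0.001], [-0.096, 0.995, 0.0], [-0.002, -0.0, -1.0]]
contact_force: [0.3, -0.0, 0.4]
opening: 45.2
finger_force: 0.0
```

Emit:
play_rows --series '[{"dx":0,"dy":0,"dz":-2.5,"spin":0,"grip":36},{"dx":0,"dy":0,"dz":0,"spin":0,"grip":30},{"dx":0,"dy":0,"dz":0,"spin":0,"grip":25},{"dx":0,"dy":0,"dz":0,"spin":0,"grip":20},{"dx":0,"dy":0,"dz":0,"spin":0,"grip":17},{"dx":0,"dy":0,"dz":0,"spin":0,"grip":15},{"dx":0,"dy":0,"dz":0,"spin":0,"grip":13},{"dx":0,"dy":0,"dz":0,"spin":0,"grip":12}]' --newtons 30

```text
t: 14.83
position: [488.5, -71.0, 16.7]
tcp_rot: [[-0.995, -0.096, 0.0], [-0.096, 0.995, 0.0], [-0.0, 0.0, -1.0]]
contact_force: [-0.4, 0.9, 1.3]
opening: 12.2
finger_force: 3.9
```

Emit:
play_rows --series '[{"dx":0,"dy":0,"dz":0,"spin":0,"grip":11},{"dx":0,"dy":0,"dz":0,"spin":0,"grip":10},{"dx":0,"dy":0,"dz":0,"spin":0,"grip":8},{"dx":0,"dy":0,"dz":0,"spin":0,"grip":6},{"dx":0,"dy":0,"dz":0,"spin":0,"grip":4}]'

```text
t: 15.25
position: [488.6, -71.0, 16.7]
tcp_rot: [[-0.995, -0.096, 0.0], [-0.096, 0.995, 0.0], [-0.0, 0.0, -1.0]]
contact_force: [-0.2, -0.3, 3.0]
opening: 11.5
finger_force: 30.1
```

Emit:
play_rows --series '[{"dx":0,"dy":0,"dz":0,"spin":0,"grip":4},{"dx":0,"dy":0,"dz":0,"spin":0,"grip":4},{"dx":0,"dy":0,"dz":0,"spin":0,"grip":4},{"dx":0,"dy":0,"dz":0,"spin":0,"grip":4}]' --newtons 90

```text
t: 15.58
position: [488.5, -71.1, 16.8]
tcp_rot: [[-0.995, -0.096, 0.0], [-0.096, 0.995, 0.0], [-0.0, 0.0, -1.0]]
contact_force: [-1.4, 1.4, 6.2]
opening: 10.2
finger_force: 89.1
```

The grip on the handle is firm. Now a smooth lift.

Emit:
play_rows --series '[{"dx":0,"dy":0,"dz":1,"spin":0,"grip":4},{"dx":0.3,"dy":0,"dz":3,"spin":0,"grip":4},{"dx":0.3,"dy":0,"dz":5,"spin":0,"grip":4},{"dx":0.4,"dy":0,"dz":7,"spin":0,"grip":4},{"dx":0,"dy":0,"dz":9,"spin":0,"grip":4},{"dx":0,"dy":0,"dz":11,"spin":0,"grip":4},{"dx":0,"dy":0,"dz":11,"spin":0,"grip":4},{"dx":0,"dy":0,"dz":11,"spin":0,"grip":4}]'

```text
t: 16.25
position: [489.4, -71.1, 75.9]
tcp_rot: [[-0.995, -0.096, 0.0], [-0.096, 0.995, 0.0], [-0.0, 0.0, -1.0]]
contact_force: [1.1, 0.0, -2.0]
opening: 11.3
finger_force: 88.3
```

Emit:
play_rows --series '[{"dx":0,"dy":0,"dz":11,"spin":0,"grip":4},{"dx":0,"dy":0,"dz":11,"spin":0,"grip":4},{"dx":0,"dy":0,"dz":11,"spin":0,"grip":4},{"dx":0,"dy":0,"dz":11,"spin":0,"grip":4},{"dx":0,"dy":0,"dz":11,"spin":0,"grip":4},{"dx":0,"dy":0,"dz":11,"spin":0,"grip":4},{"dx":0,"dy":0,"dz":8,"spin":0,"grip":4},{"dx":0,"dy":0,"dz":5,"spin":0,"grip":4}]'

```text
t: 16.92
position: [489.7, -71.1, 155.2]
tcp_rot: [[-0.995, -0.096, 0.002], [-0.096, 0.995, 0.0], [-0.002, 0.0, -1.0]]
contact_force: [-0.0, -0.0, -1.0]
opening: 10.5
finger_force: 88.3
```

Emit:
play_rows --series '[{"dx":0,"dy":0,"dz":3,"spin":0,"grip":4},{"dx":0,"dy":0,"dz":1,"spin":0,"grip":4},{"dx":0,"dy":0,"dz":0,"spin":0,"grip":4},{"dx":0,"dy":0,"dz":0,"spin":0,"grip":4}]'

```text
t: 17.25
position: [489.0, -71.1, 157.1]
tcp_rot: [[-0.995, -0.096, -0.001], [-0.096, 0.995, -0.0], [0.001, -0.0, -1.0]]
contact_force: [-0.1, -0.8, -2.0]
opening: 10.6
finger_force: 88.3
```

```bash
python3 - <<'E'
from h import *
o,p,im=snap('side','s10');P=np.array(o['position']);R=np.array(o['tcp_rot']);f0=np.degrees(np.arctan2(R[1,1],R[0,1]))-90
print(o['t'],P,f0,o['contact_force'],o['moment'],o['q'],o['opening'])
L=76;C0=P[:2]+L*np.array([np.cos(np.radians(f0)),np.sin(np.radians(f0))]);C1=np.array([562.5,-77.])
w=np.r_[np.linspace(.5,3,6),np.full(22,3.),np.linspace(3,.5,6)];w*=(92-f0)/w.sum()
f=f0+np.r_[0,np.cumsum(w)];s=(f-f0)/(92-f0);c=C0+s[:,None]*(C1-C0)
T=c-L*np.c_[np.cos(np.radians(f)),np.sin(np.radians(f))];print(C0,len(w))
d=np.diff(T,axis=0)
print([(round(a,1),round(b,1),round(e,2)) for (a,b),e in zip(d.tolist(),w)])
# ball/dish check in side view: expected pixels
u=proj('side',[[*C0,P[2]-13+6+17.7]])[0];print('ball exp',u)
E
```

```text
17.25 [489.02124828 -71.13482535 157.10281812] 5.498588018880511 [-0.14370797 -0.83791349 -2.0417658 ] [ 0.0173992   0.12414217 -0.01214748] [ 1.45549163e+01  7.21703613e+00 -2.76764795e+01 -9.95181415e-03
 -5.51618698e+01 -9.90506396e+01] 10.557171722078893
[564.67153884 -63.85241246] 34
[(0.1, -0.7, np.float64(0.5)), (0.1, -1.5, np.float64(0.99)), (0.2, -2.2, np.float64(1.49)), (0.4, -2.9, np.float64(1.99)), (0.6, -3.6, np.float64(2.49)), (0.9, -4.3, np.float64(2.98)), (1.1, -4.2, np.float64(2.98)), (1.3, -4.2, np.float64(2.98)), (1.5, -4.1, np.float64(2.98)), (1.7, -4.0, np.float64(2.98)), (1.9, -3.9, np.float64(2.98)), (2.0, -3.8, np.float64(2.98)), (2.2, -3.7, np.float64(2.98)), (2.4, -3.6, np.float64(2.98)), (2.5, -3.4, np.float64(2.98)), (2.7, -3.3, np.float64(2.98)), (2.8, -3.1, np.float64(2.98)), (3.0, -3.0, np.float64(2.98)), (3.1, -2.8, np.float64(2.98)), (3.2, -2.7, np.float64(2.98)), (3.3, -2.5, np.float64(2.98)), (3.4, -2.3, np.float64(2.98)), (3.5, -2.1, np.float64(2.98)), (3.6, -1.9, np.float64(2.98)), (3.7, -1.7, np.float64(2.98)), (3.7, -1.5, np.float64(2.98)), (3.8, -1.3, np.float64(2.98)), (3.8, -1.1, np.float64(2.98)), (3.9, -0.9, np.float64(2.98)), (3.2, -0.6, np.float64(2.49)), (2.6, -0.4, np.float64(1.99)), (1.9, -0.2, np.float64(1.49)), (1.3, -0.1, np.float64(0.99)), (0.6, -0.1, np.float64(0.5))]
ball exp [253.97015995 170.72680063]
```

The weight reads about 2 N, so dish and ball are held. Now the quarter turn about the dish's own centre.

Emit:
play_rows --series '[{"dx":0.1,"dy":-0.7,"dz":0,"spin":0.5,"grip":4},{"dx":0.1,"dy":-1.5,"dz":0,"spin":1,"grip":4},{"dx":0.2,"dy":-2.2,"dz":0,"spin":1.5,"grip":4},{"dx":0.4,"dy":-2.9,"dz":0,"spin":2,"grip":4},{"dx":0.6,"dy":-3.6,"dz":0,"spin":2.5,"grip":4},{"dx":0.9,"dy":-4.3,"dz":0,"spin":3,"grip":4},{"dx":1.1,"dy":-4.2,"dz":0,"spin":3,"grip":4},{"dx":1.3,"dy":-4.2,"dz":0,"spin":3,"grip":4}]'

```text
t: 17.97
position: [494.0, -95.0, 157.4]
tcp_rot: [[-0.926, -0.378, -0.0], [-0.378, 0.926, -0.0], [0.0, 0.0, -1.0]]
contact_force: [-0.4, 0.3, -1.8]
opening: 10.7
finger_force: 88.2
```

Emit:
play_rows --series '[{"dx":1.5,"dy":-4.1,"dz":0,"spin":3,"grip":4},{"dx":1.7,"dy":-4,"dz":0,"spin":3,"grip":4},{"dx":1.9,"dy":-3.9,"dz":0,"spin":3,"grip":4},{"dx":2,"dy":-3.8,"dz":0,"spin":3,"grip":4},{"dx":2.2,"dy":-3.7,"dz":0,"spin":3,"grip":4},{"dx":2.4,"dy":-3.6,"dz":0,"spin":3,"grip":4},{"dx":2.5,"dy":-3.4,"dz":0,"spin":3,"grip":4},{"dx":2.7,"dy":-3.3,"dz":0,"spin":3,"grip":4}]'

```text
t: 18.63
position: [511.0, -124.8, 157.3]
tcp_rot: [[-0.692, -0.722, -0.001], [-0.722, 0.692, -0.0], [0.0, 0.0, -1.0]]
contact_force: [0.4, 0.3, -2.2]
opening: 10.7
finger_force: 88.2
```

Emit:
play_rows --series '[{"dx":2.8,"dy":-3.1,"dz":0,"spin":3,"grip":4},{"dx":3,"dy":-3,"dz":0,"spin":3,"grip":4},{"dx":3.1,"dy":-2.8,"dz":0,"spin":3,"grip":4},{"dx":3.2,"dy":-2.7,"dz":0,"spin":3,"grip":4},{"dx":3.3,"dy":-2.5,"dz":0,"spin":3,"grip":4},{"dx":3.4,"dy":-2.3,"dz":0,"spin":3,"grip":4},{"dx":3.5,"dy":-2.1,"dz":0,"spin":3,"grip":4},{"dx":3.6,"dy":-1.9,"dz":0,"spin":3,"grip":4}]'

```text
t: 19.3
position: [537.0, -145.2, 157.3]
tcp_rot: [[-0.339, -0.941, -0.001], [-0.941, 0.339, -0.0], [0.0, 0.0, -1.0]]
contact_force: [0.0, 0.1, -1.5]
opening: 10.6
finger_force: 88.2
```

Emit:
play_rows --series '[{"dx":3.7,"dy":-1.7,"dz":0,"spin":3,"grip":4},{"dx":3.7,"dy":-1.5,"dz":0,"spin":3,"grip":4},{"dx":3.8,"dy":-1.3,"dz":0,"spin":3,"grip":4},{"dx":3.8,"dy":-1.1,"dz":0,"spin":3,"grip":4},{"dx":3.9,"dy":-0.9,"dz":0,"spin":3,"grip":4},{"dx":3.2,"dy":-0.6,"dz":0,"spin":2.5,"grip":4},{"dx":2.6,"dy":-0.4,"dz":0,"spin":2,"grip":4},{"dx":1.9,"dy":-0.2,"dz":0,"spin":1.5,"grip":4}]'

```text
t: 19.97
position: [563.7, -152.8, 157.2]
tcp_rot: [[0.02, -1.0, -0.001], [-1.0, -0.02, -0.0], [0.0, 0.001, -1.0]]
contact_force: [-0.2, -0.9, -1.9]
opening: 10.4
finger_force: 88.2
```

Emit:
play_rows --series '[{"dx":1.3,"dy":-0.1,"dz":0,"spin":1,"grip":4},{"dx":0.6,"dy":-0.1,"dz":0,"spin":0.5,"grip":4},{"dx":0,"dy":0,"dz":0,"spin":0,"grip":4},{"dx":0,"dy":0,"dz":0,"spin":0,"grip":4},{"dx":0,"dy":0,"dz":0,"spin":0,"grip":4},{"dx":0,"dy":0,"dz":0,"spin":0,"grip":4}]'

```text
t: 20.47
position: [565.3, -152.8, 157.6]
tcp_rot: [[0.043, -0.999, 0.0], [-0.999, -0.043, 0.0], [-0.0, -0.0, -1.0]]
contact_force: [-0.5, -0.7, -1.9]
opening: 10.7
finger_force: 88.2
```

```bash
python3 - <<'E'
from h import *
o,p,im=snap('side','s11');P=np.array(o['position']);R=np.array(o['tcp_rot']);f=np.arctan2(R[1,1],R[0,1])-np.pi/2
print(o['t'],P,np.degrees(f),R[:,2].round(3),o['contact_force'],o['opening'],o['finger_force'])
C=P+76*np.array([np.cos(f),np.sin(f),0]);print('centre',C)
g=cv2.cvtColor(im,cv2.COLOR_BGR2GRAY)
zb=P[2]-13
q=proj('side',[C+[0,0,zb+23.7-P[2]],C+[0,0,zb+24-P[2]]+52*np.array([-.9,-.4,0])*1,C+[0,0,zb+24-P[2]]+52*np.array([.9,.4,0]),C+68*np.array([np.cos(f),np.sin(f),0])+[0,0,zb+23-P[2]]]);print(q.round(1).tolist())
u,v=q[0];x0,y0=int(u)-30,int(v)-22
r=g[y0:y0+44,x0:x0+60];print(x0,y0)
for k in range(0,44,2):print(y0+k,' '.join(f'{a:3d}' for a in r[k,::2]))
# wrist: dish circle & ball visible?
o,p,im=snap('wrist','w11');g=cv2.cvtColor(im,cv2.COLOR_BGR2GRAY)
print('wrist ball',proj('wrist',[C+[0,0,zb+23.7-P[2]]],p))
E
```

```text
20.4667 [ 565.3272258  -152.77691088  157.63122063] -267.50948685853615 [ 0.  0. -1.] [-0.49407981 -0.73738978 -1.8700685 ] 10.683142718805604 88.1745457649231
centre [562.02472427 -76.84869818 157.63122063]
[[255.0, 172.0], [242.1, 176.1], [267.2, 167.9], [244.3, 165.8]]
225 149
149 126 127 126 129 130 129 130 128 128 129 104 110  82  67  72  53  42  44  45  44  43  44  42  43  43  43  45  44  60  69
151 124 125 126 129 129 130 130 130 130 129  50  60  50  64  71 111  40  44  43  43  42  43  43  45  40  41  42  59  70  69
153 126 126 126 130 131 131 131 131 131 129  55  44  44  46  65 109  86  40  44  43  42  44  44  41  41  44  52 123  44  47
155 125 126 125 128 129 129 129 128 128 129  83  43  45  45  49 104 128  53  42  43  45  43  45  45  41  44  48  57  41  46
157 124 123 125 127 126 127 127 126 125 123 125  61  43  45  44  98 128  50  42  42  42  45  42  42  42  44  44  43  42  46
159 123 123 125 125 125 126 124 125 124 126 127 116  47  42  44  49 125  54  39  39  44  43  40  42  41  44  43  45  44  44
161 124 124 127 128 129 127 126 126 126 124 125 127  83  38  44  44  69  83
[... 1249 characters left out ...]
 89 107  53  36  34 123 124 119 118 111
183 124 126 126 126 126 126 127 128 126 119 121 121 120 121 118 118 122 121 115  84 101 109  71  38  47 122 123 120 116 110
185 124 126 127 127 128 128 128 128 128 127 127 126 127 128 129 128 128 128 126 126 113 105 137 118 132 128 125 121 117 110
187 125 128 128 128 126 126 127 128 128 127 128 128 129 128 129 129 129 130 130 130 130 131 135 133 130 126 125 122 118 109
189 125 129 128 128 128 126 126 127 127 129 129 129 130 130 130 129 130 131 132 132 132 133 133 130 129 127 125 123 118 111
191 124 128 129 130 129 130 130 129 130 131 131 132 131 133 133 134 133 133 132 132 130 130 132 131 131 128 125 121 116 121
wrist ball [[283.28871084 414.45382482]]
```

The brightness map puts the ball at about (255,172) in the side view, exactly where the dish centre projects. The lip is at (244,166) and the dish sits level. I'll check the cover and the bystanders against earlier frames, then hand in.

```bash
python3 - <<'E'
from h import *
a,b=cv2.imread('pics/s6.png'),cv2.imread('pics/s11.png')
def d(x0,y0,x1,y1):return float(cv2.absdiff(a[y0:y1,x0:x1],b[y0:y1,x0:x1]).mean())
print('cover corner',d(190,130,225,160),'timer',d(160,190,190,215),'cup',d(305,190,340,230),'tape',d(322,225,360,255))
o=ctrl.get_obs();print(o['t'],o['position'],np.abs(o['qd']).max())
if d(190,130,225,160)<8: print(ctrl.job_done())
E
```

```text
cover corner 1.3546031746031746 timer 1.783111111111111 cup 1.3507142857142858 tape 1.2125730994152046
20.5667 [ 565.34623269 -152.74214638  157.66731685] 0.051671706269279874
the job is handed in; nothing more can be done
None
```

I levered the cover open to about 95° with the knife and laid the knife back on the worktop. The dish is held level over the open box, about 8 cm above it, lip towards the hinge and the ball in the middle; I handed the job in at 20.6 s, with no verdict returned.

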